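# Trace the rim of a moulded cover with a sprung edge probe

## Robot

A 6-joint arm with a two-finger parallel gripper is mounted at the origin on the work surface. World frame = base frame: x ahead of the robot, y to its left, z up, the work surface at z = 0. Lengths are in mm, angles in rad, forces in N, time in s.
With the tool pointing down it reaches from about 250 to 775 mm from the base axis. Payload 4 kg.
Tool frame: the origin (TCP) lies midway between the tips of the shut fingers; the grasp point (between the pads) lies 19 mm behind it; z points along the fingers, y is the line along which they close (so a half turn about z gives the same grasp; the last joint's range is limited). The gripper opens to 85 mm and grips with 20 to 120 N. Pads are 22 mm wide; open, the fingers measure 114 mm over their backs; the gripper's body (76 mm by 85 mm) begins 54 mm behind the grasp point. The pads swing forward as they close: fully open they stand 13 mm farther back than shut.
Start: joints at [-0.103, 0.087, 1.371, -0, 1.684, -0.103], TCP at [550.016, -0.006, 231.341] pointing down, gripper open.
Joint ranges: [-3.1, 3.1], [-0.76, 2.03], [0.27, 2.55], [-1.08, 4.22], [0.17, 2.65], [-2.57, 2.57]. Speed limits (rad/s): [2.79, 2.79, 3.14, 3.14, 3.14, 3.14].

## Interface

Orientations are given as a unit quaternion [x, y, z, w].
In Python, from plant import bot gives the robot as it stands.
- The arm moves only by the tool drive_tool, never from a script. Its argument "commands" is a list of rows, each an object of numbers: "ax", "ay", "az": the turn, a rotation vector about the world's x, y, z in degrees; "dx", "dy", "dz": the shift along the world's x, y, z in m; "hand": the closure in counts, from 0 (fully open) to 255 (shut). In form: [{"ax": .., "ay": .., "az": .., "dx": .., "dy": .., "dz": .., "hand": ..}, ...]. A call has 1 to 12 rows; each row shifts and turns the commanded pose from where the row before left it; what a row does not reach is not made up. A row lasts 1/8 s, in which the tool goes at most 62.5 mm and 10.7 degrees, less where a joint would pass 70% of its speed; a pose out of reach is approached as far as the arm can. A call is refused whole if a number of a shift passes 0.0625 or a number of a turn 10.7, either way. A call with a gripper value outside its range is refused whole. The fingers move at their own pace and stop on an object; "force" is the grip in N (left out, the last holds). Time passes only in rows, so rows that do not move let the fingers close. It gives the time, the measured TCP pose, the force, the opening and the grip force at its end, in the units of the state.
- bot.get_obs(): the state, without advancing time (a new reading comes with each control period).
- bot.camera(name): name is "scene" or "side" or "wrist"; returns a dict with "color" (400x640x3 uint8, red, green, blue), "fx", "fy", "cx", "cy" (pixels), "D" ([k1, k2, p1, p2, k3] as OpenCV has them; the pictures are not rectified), "R" (3x3) and "t" (3): a world point X has camera coordinates R X + t; the wrist camera has in their place "tool_from_camera" (4x4, takes a point from camera to tool coordinates, whose origin is the TCP and whose axes are the flange's). Camera axes: x right, y down, z forward; pixel columns grow to the right and rows downward; lengths in mm; the calibration is good to about 2 mm. A picture is of the moment at which its call begins: read the wrist's pose just before it. There is no depth.
- bot.close_job(): hands the job in; it is judged then, once.
The state is a dict: "time": time; "joints": joint angles; "qvel": joint speeds; "joint_efforts": joint torques, N m; "position": TCP position; "orientation": TCP orientation; "ft_force": force on the tool from outside, world axes, zero at the start; "torque": the same for the moment, N m; "grip_width": finger opening in mm; "finger_force": force on a finger pad.
Only numpy, scipy, OpenCV 4.12 (cv2) and the standard library are available. Lean on these libraries where they do the work, as an engineer would, in place of code of your own. Each camera call takes 0.05 s, during which the arm holds its last target. There are 200 camera calls.

## Task

Take the edge probe out of its holder block and set its pin against the outer rim of the black cover beside the thick boss, then trace the far (wavy) side of the rim in one unbroken pass to beside the thin boss, keeping the pin in light contact all the way, about 4 N and never more than 10 N. Then lift the probe clear, stand it fully home and upright in its holder block again and let go; leave the spray can, the pump and the screwdriver where they are.

Things in the scene. Friction and masses are not known exactly. Their poses are not given: they have to be found in the camera images.
- stand: wooden stand that carries the black cover, fixed. Origin: centre of its underside; z up, x roughly away from the robot (the side to trace), y left. Foot board 100 x 150 x 15 mm, top board 46 x 116 mm with top at 62 mm; nothing under the overhanging rim from 15 to 62 mm height
- cover_mid (a point): where the middle of the cover's top face should be (stand origin + 72 mm in z). Cover: rigid, fixed, about 100 x 180 mm, underside 62, top face 72, steel clamp up to 84 mm; rim a round bead of 6 mm radius centred at 68 mm height. It was clamped by eye: up to 10 mm off in x and in y and twisted up to 0.1 rad. Sites are not corrected for that: find the rim by touch
- rim_start (a point): nominal outer edge beside the thick boss, at (-12,89) mm in the stand frame (x,y), height 68: start. Thick boss 18 mm diameter at (-12,60), top at 90 mm. From here the nominal edge is a smooth curve through (0,90) (25,86) (46,69) (55,46) (49,21) (43,0) (47,-24) (57,-50) (48,-76) (25,-88) (0,-90); before the start lies (-27,84)
- rim_hollow (a point): nominal outer edge in the hollow between the two lobes, (43,0) mm in the stand frame, height 68 mm. While tracing keep the pin upright with its lower end 25 to 64 mm above the table; at 50 mm the probe's flange clears the cover by 14 mm. When not tracing, do not bring the pin down at or over this far side (keep its lower end over 100 mm height there): set down and lift off only beside the bosses
- rim_end (a point): nominal outer edge beside the thin boss, at (-12,-89) mm in the stand frame, height 68 mm: end of the trace. Thin boss 9 mm diameter at (-12,-60), top at 90 mm. The edge goes on to (-27,-84) and back along the near side (-42,-60) (-45,0) (-42,60)
- probe: hand tool, about 0.26 kg, standing pin down in the holder block. Origin: on its axis at the pin's lower end (pin at rest); z up the axis. Steel pin 8 mm diameter from z = 0 to 33 mm; round steel flange 36 mm diameter, 36 to 44 mm; square grey handle 24 x 24 mm, faces across x and y, 44 to 104 mm; grip it firmly (about 100 N) at 65 to 90 mm. The pin is sprung sideways, equally in all directions: 2 N per mm, with hard stops at 7 mm
- pin: the probe's sprung steel pin, 8 mm diameter, 33 mm long; origin at the centre of its lower end, axes as the probe's
- pin_tip (a point): centre of the lower end of the pin (moves with the pin)
- holder: aluminium holder block 70 x 70 x 48 mm fixed on the table, origin at the centre of its underside. In its top a round hole of 14 mm diameter, 44 mm deep; the probe's pin hangs in it and the flange rests on the top face. With the probe home its origin is 12 mm above the block's origin
- holder_mouth (a point): centre of the hole's mouth, on the top face of the block, 48 mm above the table
- spray_can: bystander: upright spray can with red label, 66 mm diameter, 190 mm tall, origin at the centre of its underside
- pump: bystander: small pump with green round coil on a steel bracket, about 75 x 44 x 46 mm, origin at the centre of its underside
- screwdriver: bystander: screwdriver lying on the table beyond the stand, origin under its middle, x along it
Not all that is in view belongs to the job. What is shaped like the probe but red or yellow is not meant.

How it is judged:
By the outcome, as a careful person would: the job done as asked, in the order asked, and still so for the second after the job is handed in, with the robot touching nothing.
It also fails if it takes over 72 s, if anything falls off the work surface, if the arm or the gripper's body presses on something with over 40 N, if the wrist force passes 120 N, or if a joint passes its speed limit or range.

## Working session

There is one attempt and no reset: what is moved stays moved. The work goes in short steps, Python scripts to look and compute and a tool call to move; the robot and the scene stay as the last step left them, time stands still between calls to the robot, and variables do not carry over. Pictures are saved under pics/ and viewed, at most 10 in all, crops included, and the job is handed in when it is done.

Besides the shell and the picture viewer there is one more tool, called after "Emit:" by a JSON object that holds its "api" and its "payload". drive_tool: Moves the arm, as the interface text tells. Its arguments: {"type":"object","properties":{"commands":{"type":"array","items":{"type":"object","properties":{"ax":{"type":"number"},"ay":{"type":"number"},"az":{"type":"number"},"dx":{"type":"number"},"dy":{"type":"number"},"dz":{"type":"number"},"hand":{"type":"number"}}}},"force":{"type":"number"}},"required":["commands"]}

```bash
mkdir -p pics
python3 - <<'E'
from plant import bot
import cv2
o=bot.get_obs();print({k:o[k] for k in('time','position','orientation','ft_force','grip_width')})
for n in('scene','side'):
    c=bot.camera(n);cv2.imwrite(f'pics/{n}0.png',c['color'][:,:,::-1]);print(n,c['fx'],c['cx'],c['cy'],c['D'],c['R'],c['t'])
print(bot.camera('wrist')['tool_from_camera'])
E
```

```text
{'time': 0.0, 'position': array([5.49486773e+02, 6.28916496e-02, 2.30087749e+02]), 'orientation': array([ 0.70710827,  0.70710436, -0.00071737, -0.00089642]), 'ft_force': array([-0.13976305, -0.44859287,  0.34412635]), 'grip_width': 85.38196667646804}
scene 376.0114298048599 316.64674873539155 201.09600766208618 [0.01139538 0.         0.         0.         0.        ] [[ 0.48337234  0.87527609 -0.01558678]
 [ 0.60216549 -0.34536484 -0.71980542]
 [-0.6354116   0.33854821 -0.69400087]] [-212.52852883 -331.3459369  1457.20733855]
side 501.080065787512 320.38438692234524 200.02090814481255 [-0.16021232  0.          0.          0.          0.        ] [[ 0.72486945 -0.68872384  0.01495873]
 [-0.50312684 -0.54411481 -0.67141824]
 [ 0.47056102  0.47916443 -0.74092765]] [-481.04026335  279.73855019 1000.52465339]
[[-1.09640558e-04 -9.51399893e-01 -3.07958166e-01  7.80589703e+01]
 [ 9.99999899e-01  3.00140563e-05 -4.48748994e-04 -7.69931791e-01]
 [ 4.36182818e-04 -3.07958184e-01  9.51399793e-01 -1.42309686e+02]
 [ 0.00000000e+00  0.00000000e+00  0.00000000e+00  1.00000000e+00]]
```

View pics/scene0.png

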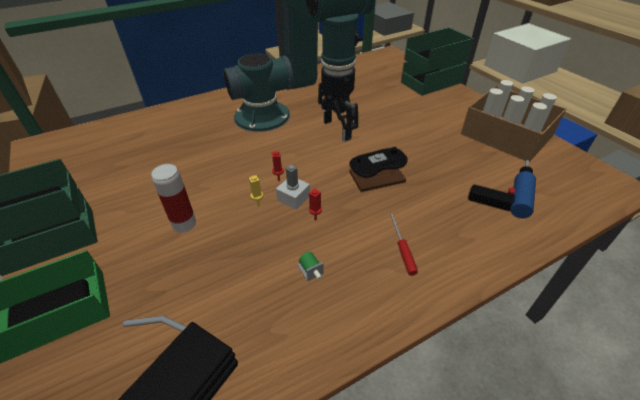

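View pics/side0.png

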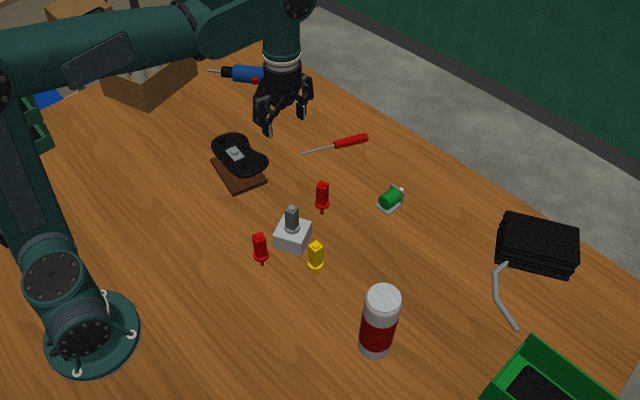

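Run:
```python
import cv2
a=cv2.imread('pics/scene0.png')[140:230,260:420];b=cv2.imread('pics/side0.png')[125:275,190:350]
cv2.imwrite('pics/c1.png',cv2.resize(a,None,fx=5,fy=5,interpolation=2))
cv2.imwrite('pics/c2.png',cv2.resize(b,None,fx=4,fy=4,interpolation=2))
```

```text
(no output)
```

View pics/c1.png

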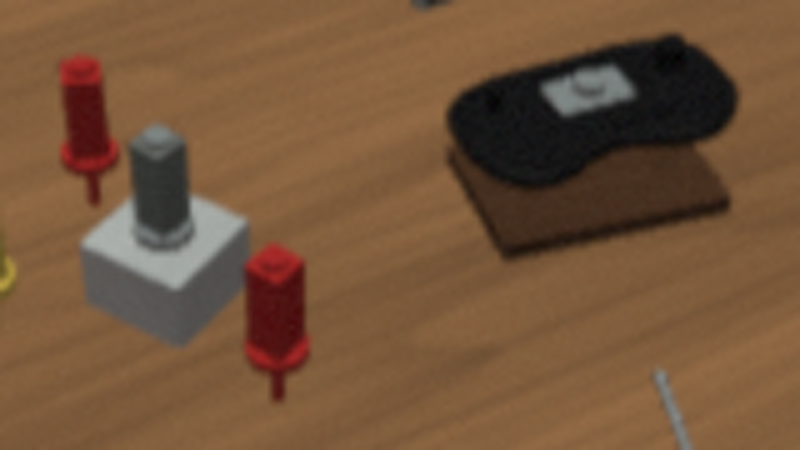

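View pics/c2.png

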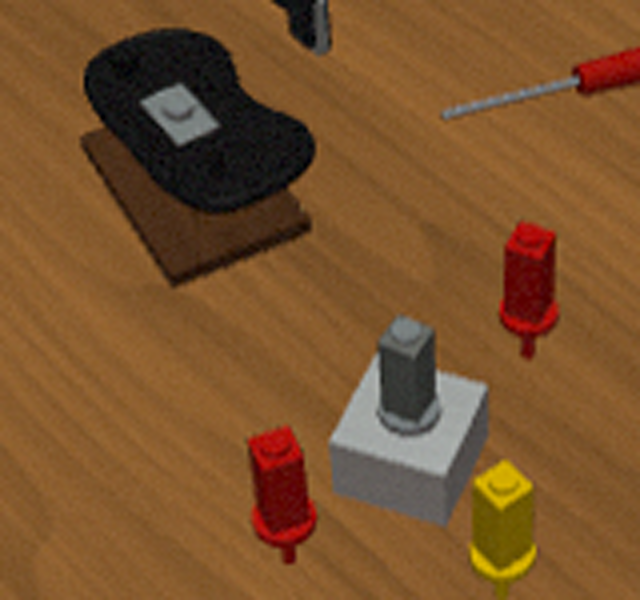

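```bash
cat > h.py <<'E'
import numpy as np,cv2,json
from plant import bot
def ray(c,uv,z):
    K=np.array([[c['fx'],0,c['cx']],[0,c['fy'],c['cy']],[0,0,1.]])
    p=cv2.undistortPoints(np.array([[uv]],float),K,np.array(c['D'],float))[0,0]
    R=np.array(c['R']);t=np.array(c['t']);C=-R.T@t;d=R.T@np.array([p[0],p[1],1])
    return C+d*(z-C[2])/d[2]
E
python3 - <<'E'
from h import *
np.set_printoptions(precision=1,suppress=True)
s=bot.camera('scene');d=bot.camera('side')
S=lambda u,v,z:ray(s,(u/5+259.6,v/5+139.6),z)[:2]   # crop resize offset (.5 px) 
D=lambda u,v,z:ray(d,(u/4+189.6,v/4+124.6),z)[:2]
print('hold S',S(82,243,48),S(180,290,48),S(248,225,48),'bot',S(180,346,0),S(86,303,0))
print('hold D',D(331,440,48),D(445,474,48),D(488,385,48),'bot',D(445,524,0))
print('handle top',S(157,133,116),D(406,328,116))
print('flange',S(163,235,52),D(409,413,52))
print('foot S +x-y,+x+y,-x-y',S(508,250,15),S(728,198,15),S(450,152,15))
print('foot D -x-y,+x-y,-x+y',D(174,278,7),D(308,222,10),D(82,140,10))
print('clamp',S(590,85,84),D(179,107,84),'thick',S(672,43,90),'thin',S(493,95,90))
E
```

```text
hold S [ 462.7 -145.3] [ 526. -114.] [496.6 -55.2] bot [ 521.5 -114.7] [ 461.6 -147. ]
hold D [430.9 -86.7] [ 462.  -148.2] [ 523.3 -117.2] bot [ 461.8 -147.3]
handle top [472.3 -97.3] [479.3 -98.6]
flange [ 483.9 -103.6] [ 474.1 -104.4]
foot S +x-y,+x+y,-x-y [560.2  85.2] [587.7 227.9] [465.4 104.9]
foot D -x-y,+x-y,-x+y [460.4 107.4] [552.6  85.5] [489.5 250.1]
clamp [523.7 162.6] [514.6 160.5] thick [520.6 224.7] thin [509.3 102.8]
```

Run:
```python
from h import *
np.set_printoptions(precision=1,suppress=True)
s=bot.camera('scene');d=bot.camera('side')
S=lambda u,v,z:ray(s,(u/5+259.6,v/5+139.6),z)[:2]
D=lambda u,v,z:ray(d,(u/4+189.6,v/4+124.6),z)[:2]
print('red',S(275,260,104),S(82,68,104),'D',D(530,238,104),D(276,446,104),'yel',D(503,480,104))
```

```text
red [584.8 -84.4] [ 381.4 -102.7] D [584.3 -87. ] [ 381.  -106.2] yel [ 453.5 -203.7]
```

Emit:
{"api": "drive_tool", "payload": {"commands": [{"dx":-0.018,"dy":-0.025,"az":7},{"dx":-0.018,"dy":-0.025,"az":7},{"dx":-0.018,"dy":-0.025,"az":7},{"dx":-0.017,"dy":-0.026,"az":6},{}]}}

```text
schema error: expected keys ax, ay, az, dx, dy, dz, hand
```

Emit:
{"api": "drive_tool", "payload": {"commands": [{"dx":-0.018,"dy":-0.025,"dz":0,"ax":0,"ay":0,"az":7,"hand":0},{"dx":-0.018,"dy":-0.025,"dz":0,"ax":0,"ay":0,"az":7,"hand":0},{"dx":-0.018,"dy":-0.025,"dz":0,"ax":0,"ay":0,"az":7,"hand":0},{"dx":-0.017,"dy":-0.026,"dz":0,"ax":0,"ay":0,"az":6,"hand":0},{"dx":0,"dy":0,"dz":0,"ax":0,"ay":0,"az":0,"hand":0}], "force": 100}}

```text
time: 0.98
position: [478.3, -102.3, 231.6]
orientation: [0.524, 0.852, -0.0, 0.0]
ft_force: [-0.1, -0.4, 0.4]
grip_width: 85.5
finger_force: 0.0
```

```bash
cat >> h.py <<'E'
from scipy.spatial.transform import Rotation as Rt
def wcam(o,c):
    T=np.eye(4);T[:3,:3]=Rt.from_quat(o['orientation']).as_matrix();T[:3,3]=o['position']
    W=np.linalg.inv(T@np.array(c['tool_from_camera']));c=dict(c);c['R']=W[:3,:3];c['t']=W[:3,3];return c
def proj(c,P):
    K=np.array([[c['fx'],0,c['cx']],[0,c['fy'],c['cy']],[0,0,1.]])
    return cv2.projectPoints(np.array(P,float).reshape(-1,3),cv2.Rodrigues(np.array(c['R']))[0],np.array(c['t'],float),K,np.array(c['D'],float))[0][:,0]
E
python3 - <<'E'
from h import *
import pickle
for i in range(2):
    o=bot.get_obs();print(o['position'],o['time'],o['ft_force'],Rt.from_quat(o['orientation']).as_matrix()[:,1])
    c=bot.camera('wrist')
cv2.imwrite('pics/w1.png',c['color'][:,:,::-1]);pickle.dump((o,wcam(o,c)),open('w1.pkl','wb'))
E
```

```text
[ 478.28380742 -102.27528005  231.59877101] 0.975 [-0.09262064 -0.43711081  0.38342273] [8.92470758e-01 4.51105183e-01 2.45098470e-04]
[ 478.86357679 -101.39896477  231.54874714] 1.025 [-0.26866368 -0.28788796 -1.33072303] [8.92177496e-01 4.51684137e-01 8.69116636e-04]
```

View pics/w1.png

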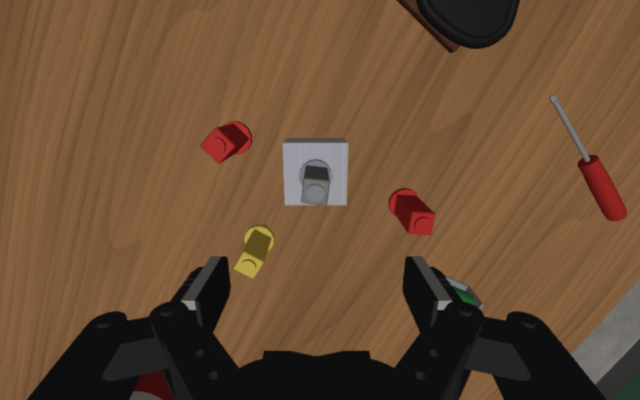

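Run:
```python
from h import *
import pickle
o,c=pickle.load(open('w1.pkl','rb'))
np.set_printoptions(precision=1,suppress=True)
P=[ray(c,p,48)[:2] for p in((283.5,142),(347,141),(348,205),(284,206))];print(np.array(P),np.mean(P,0),ray(c,(315.5,193.5),116),ray(c,(316,173),56))
a=cv2.imread('pics/w1.png')[132:212,275:355]
cv2.imwrite('pics/c3.png',cv2.resize(a,None,fx=7,fy=7,interpolation=2))
```

```text
[[ 429.7  -83.5]
 [ 489.5  -52. ]
 [ 525.  -114.8]
 [ 460.7 -148.7]] [476.2 -99.7] [ 476.8 -101.   116. ] [475.  -96.4  56. ]
```

View pics/c3.png

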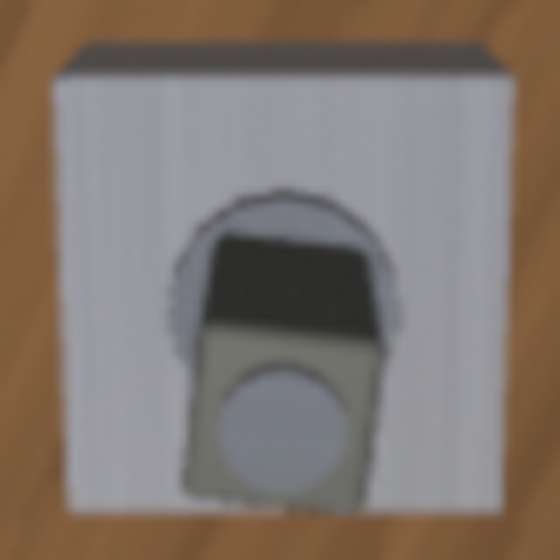

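Emit:
{"api": "drive_tool", "payload": {"commands": [{"dx":-0.0015,"dy":0.001,"dz":-0.03,"ax":0,"ay":0,"az":-5,"hand":0},{"dx":0,"dy":0,"dz":-0.045,"ax":0,"ay":0,"az":0,"hand":0},{"dx":0,"dy":0,"dz":-0.045,"ax":0,"ay":0,"az":0,"hand":0},{"dx":0,"dy":0,"dz":-0.03,"ax":0,"ay":0,"az":0,"hand":0},{"dx":0,"dy":0,"dz":-0.012,"ax":0,"ay":0,"az":0,"hand":0},{"dx":0,"dy":0,"dz":0,"ax":0,"ay":0,"az":0,"hand":100},{"dx":0,"dy":0,"dz":0,"ax":0,"ay":0,"az":0,"hand":200},{"dx":0,"dy":0,"dz":0,"ax":0,"ay":0,"az":0,"hand":255},{"dx":0,"dy":0,"dz":0,"ax":0,"ay":0,"az":0,"hand":255},{"dx":0,"dy":0,"dz":0,"ax":0,"ay":0,"az":0,"hand":255}], "force": 100}}

```text
time: 2.33
position: [478.6, -100.5, 71.0]
orientation: [0.559, 0.829, 0.0, 0.002]
ft_force: [-0.1, 0.1, 6.2]
grip_width: 22.7
finger_force: 98.3
```

```bash
cat >> h.py <<'E'
def avg(n=6):
    L=[]
    for i in range(n): L.append(bot.get_obs());bot.camera('side')
    f=lambda k:np.mean([l[k] for l in L],0)
    print('t',L[-1]['time'],'pos',f('position').round(2),'F',f('ft_force').round(2),'T',f('torque').round(3),'w',f('grip_width').round(1))
    R=Rt.from_quat(L[-1]['orientation']).as_matrix();print('yaw',np.degrees(np.arctan2(R[1,1],R[0,1])).round(2),'tilt',R[:2,2].round(4))
    return f('position'),f('ft_force')
E
python3 -c "
from h import *
avg()"
```

```text
t 2.575 pos [ 478.61 -100.48   70.98] F [0.08 0.19 5.61] T [ 0.004  0.078 -0.002] w 22.9
yaw 21.99 tilt [ 0.0032 -0.0011]
```

Emit:
{"api": "drive_tool", "payload": {"commands": [{"dx":0,"dy":0,"dz":0.02,"ax":0,"ay":0,"az":0,"hand":255},{"dx":0,"dy":0,"dz":0.03,"ax":0,"ay":0,"az":0,"hand":255},{"dx":0,"dy":0,"dz":0.06,"ax":0,"ay":0,"az":0,"hand":255},{"dx":0,"dy":0,"dz":0.04,"ax":0,"ay":0,"az":0,"hand":255},{"dx":0,"dy":0,"dz":0,"ax":0,"ay":0,"az":0,"hand":255}]}}

```text
time: 3.25
position: [479.1, -100.5, 222.8]
orientation: [0.559, 0.829, 0.001, 0.004]
ft_force: [-0.4, -0.2, -3.0]
grip_width: 23.3
finger_force: 98.1
```

```bash
python3 -c "
from h import *
avg()
c=bot.camera('side');s=bot.camera('scene')
cv2.imwrite('pics/l1.png',np.hstack([cv2.resize(c['color'][100:260,220:370],None,fx=2.6,fy=2.6),cv2.resize(s['color'][90:250,215:365],None,fx=2.6,fy=2.6)])[:,:,::-1])"
```

```text
t 3.5 pos [477.06 -99.85 218.24] F [ 0.13 -0.21 -3.01] T [-0.001 -0.019 -0.011] w 23.0
yaw 22.0 tilt [-0.0052  0.0018]
```

View pics/l1.png

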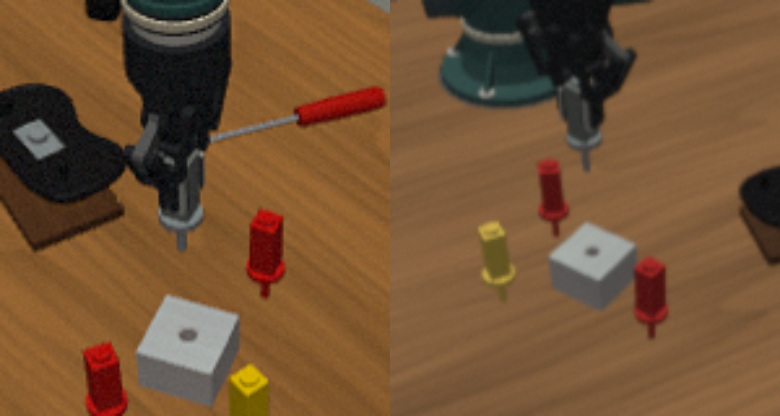

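Emit:
{"api": "drive_tool", "payload": {"commands": [{"dx":0.008,"dy":0.03,"dz":0.01,"ax":0,"ay":0,"az":0,"hand":255},{"dx":0.015,"dy":0.047,"dz":0.01,"ax":0,"ay":0,"az":0,"hand":255},{"dx":0.015,"dy":0.047,"dz":0.01,"ax":0,"ay":0,"az":0,"hand":255},{"dx":0.015,"dy":0.047,"dz":0.01,"ax":0,"ay":0,"az":0,"hand":255},{"dx":0.015,"dy":0.047,"dz":0,"ax":0,"ay":0,"az":0,"hand":255},{"dx":0,"dy":0,"dz":0,"ax":0,"ay":0,"az":0,"hand":255},{"dx":0,"dy":0,"dz":0,"ax":0,"ay":0,"az":0,"hand":255}]}}

```text
time: 4.53
position: [545.2, 117.8, 258.4]
orientation: [0.559, 0.829, -0.001, -0.0]
ft_force: [-0.1, -1.3, -2.3]
grip_width: 22.8
finger_force: 98.7
```

Run:
```python
from h import *
import pickle
p,f=avg()
o=bot.get_obs();c=bot.camera('wrist');o['position']=p
cv2.imwrite('pics/w2.png',c['color'][:,:,::-1]);pickle.dump((o,wcam(o,c)),open('w2.pkl','wb'))
```

```text
t 4.775 pos [545.3  117.07 259.01] F [ 0.33 -0.04 -2.31] T [-0.008  0.015  0.025] w 22.9
yaw 21.9 tilt [ 0.0002 -0.0001]
```

View pics/w2.png

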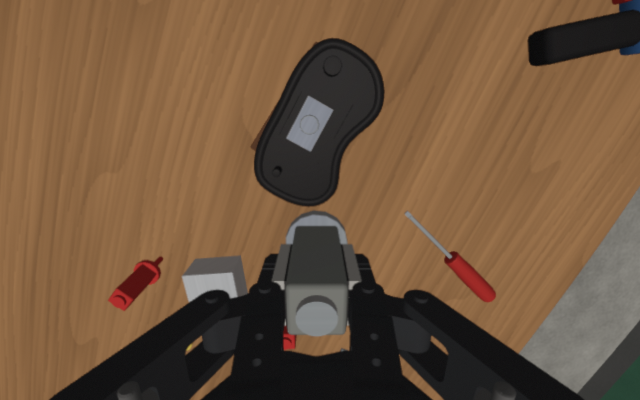

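```bash
cat > cov.py <<'E'
from h import *
from scipy.interpolate import CubicSpline
E0=np.array([(-12,89),(0,90),(25,86),(46,69),(55,46),(49,21),(43,0),(47,-24),(57,-50),(48,-76),(25,-88),(0,-90),(-12,-89),(-27,-84),(-42,-60),(-45,0),(-42,60),(-27,84),(-12,89)],float)
s0=np.r_[0,np.cumsum(np.hypot(*np.diff(E0,axis=0).T))]
spl=CubicSpline(s0,E0,bc_type='periodic')
def edge(s):
    p=spl(s);t=spl(s,1);t/=np.linalg.norm(t,axis=-1,keepdims=True)
    return p,t,np.stack([-t[...,1],t[...,0]],-1)   # n outward (clockwise curve)
def rot(a):return np.array([[np.cos(a),-np.sin(a)],[np.sin(a),np.cos(a)]])
SEND=s0[12]
E
cat > fit.py <<'E'
from cov import *
import pickle
from scipy.optimize import least_squares
ss=np.linspace(0,s0[-1],120,endpoint=False);P,T,N=edge(ss)
def rings(c,q):
    R=rot(q[2]);out=[]
    for ph in np.radians([-40,-20,0,20,40,60,90]):
        X=(P-6*N+6*np.cos(ph)*N)@R.T+q[:2]
        out.append(proj(c,np.c_[X,np.full(len(X),68+6*np.sin(ph))]).astype(np.float32))
    return out
def go(name,img,c,box):
    x0,y0,x1,y1=box;m=np.zeros(img.shape[:2],np.uint8)
    m[y0:y1,x0:x1]=(img[y0:y1,x0:x1,2].astype(int)<50)
    n,l,st,_=cv2.connectedComponentsWithStats(m);m=(l==1+np.argmax(st[1:,4])).astype(np.uint8)
    m=cv2.morphologyEx(m,cv2.MORPH_OPEN,np.ones((3,3)))
    k=max(cv2.findContours(m,cv2.RETR_EXTERNAL,cv2.CHAIN_APPROX_NONE)[0],key=cv2.contourArea)[:,0].astype(float)
    def res(q):
        r=rings(c,q);return np.array([max(cv2.pointPolygonTest(a,(p[0],p[1]),True) for a in r)-.5 for p in k])
    f=least_squares(res,[526,163,-.11],x_scale=[1,1,.01],diff_step=1e-4,loss='soft_l1')
    print(name,len(k),f.x.round(3),'rms',np.sqrt(np.mean(res(f.x)**2)).round(2),'area',m.sum())
o,c=pickle.load(open('w2.pkl','rb'))
go('w2',cv2.imread('pics/w2.png'),c,(230,25,400,212))
go('scene',cv2.imread('pics/scene0.png'),bot.camera('scene'),(340,140,415,180))
go('side',cv2.imread('pics/side0.png'),bot.camera('side'),(200,125,275,182))
E
python3 fit.py
```

```text
w2 405 [ 5.21035e+02  1.65982e+02 -1.25000e-01] rms 0.83 area 12074
scene 157 [ 5.24731e+02  1.64672e+02 -1.30000e-01] rms 3.61 area 971
side 137 [ 5.20863e+02  1.63205e+02 -1.18000e-01] rms 0.36 area 1484
```

Run:
```python
from cov import *
q=np.array([521,164.6,-.122]);R=rot(q[2])
np.set_printoptions(precision=1,suppress=True)
for s in(-4.,0.):
    p,t,n=edge(s);print(s,R@n,R@t,'hover',R@(p+24*n)+q[:2],'contact',R@(p+4*n)+q[:2])
```

```text
-4.0 [-0.1  1. ] [1.  0.1] hover [513.6 278. ] contact [515.5 258.1]
0.0 [-0.  1.] [1. 0.] hover [519.1 278.4] contact [519.8 258.4]
```

Emit:
{"api": "drive_tool", "payload": {"commands": [{"dx":-0.005,"dy":0.025,"dz":0,"ax":0,"ay":0,"az":0,"hand":255},{"dx":-0.01,"dy":0.05,"dz":0,"ax":0,"ay":0,"az":0,"hand":255},{"dx":-0.01,"dy":0.05,"dz":0,"ax":0,"ay":0,"az":0,"hand":255},{"dx":-0.005,"dy":0.036,"dz":-0.02,"ax":0,"ay":0,"az":0,"hand":255},{"dx":0,"dy":0,"dz":-0.045,"ax":0,"ay":0,"az":0,"hand":255},{"dx":0,"dy":0,"dz":-0.045,"ax":0,"ay":0,"az":0,"hand":255},{"dx":0,"dy":0,"dz":-0.03,"ax":0,"ay":0,"az":0,"hand":255},{"dx":0,"dy":0,"dz":-0.01,"ax":0,"ay":0,"az":0,"hand":255},{"dx":0,"dy":0,"dz":0,"ax":0,"ay":0,"az":0,"hand":255},{"dx":0,"dy":0,"dz":0,"ax":0,"ay":0,"az":0,"hand":255}]}}

```text
time: 6.22
position: [516.8, 279.4, 111.6]
orientation: [0.559, 0.829, 0.002, 0.001]
ft_force: [-0.0, -0.5, -2.4]
grip_width: 22.9
finger_force: 98.7
```

```bash
python3 -c "
from h import *
avg()"
```

```text
t 6.475 pos [516.51 279.35 111.23] F [ 0.17 -0.31 -2.39] T [ 0.006 -0.008  0.001] w 23.0
yaw 22.0 tilt [0.0019 0.0008]
```

Emit:
{"api": "drive_tool", "payload": {"commands": [{"dx":0,"dy":-0.008,"dz":-0.001,"ax":0,"ay":0,"az":0,"hand":255},{"dx":0,"dy":-0.006,"dz":-0.001,"ax":0,"ay":0,"az":0,"hand":255},{"dx":0,"dy":-0.003,"dz":0,"ax":0,"ay":0,"az":0,"hand":255},{"dx":0,"dy":-0.001,"dz":0,"ax":0,"ay":0,"az":0,"hand":255},{"dx":0,"dy":0,"dz":0,"ax":0,"ay":0,"az":0,"hand":255}]}}

```text
time: 7.15
position: [515.6, 261.0, 107.4]
orientation: [0.559, 0.829, 0.0, 0.0]
ft_force: [-0.7, 0.4, -2.6]
grip_width: 23.0
finger_force: 98.7
```

Emit:
{"api": "drive_tool", "payload": {"commands": [{"dx":0,"dy":-0.001,"dz":0,"ax":0,"ay":0,"az":0,"hand":255},{"dx":0,"dy":-0.001,"dz":0,"ax":0,"ay":0,"az":0,"hand":255},{"dx":0,"dy":0,"dz":0,"ax":0,"ay":0,"az":0,"hand":255}]}}

```text
time: 7.52
position: [515.5, 259.0, 107.3]
orientation: [0.559, 0.829, 0.0, 0.0]
ft_force: [0.2, -0.1, -2.6]
grip_width: 23.1
finger_force: 98.7
```

```bash
python3 -c "
from h import *
avg()"
```

```text
t 7.775 pos [515.5  259.02 107.33] F [ 0.   -0.32 -2.65] T [-0.003  0.019 -0.015] w 22.9
yaw 22.0 tilt [0.0001 0.    ]
```

Emit:
{"api": "drive_tool", "payload": {"commands": [{"dx":0,"dy":-0.001,"dz":0,"ax":0,"ay":0,"az":0,"hand":255},{"dx":0,"dy":-0.001,"dz":0,"ax":0,"ay":0,"az":0,"hand":255},{"dx":0,"dy":0,"dz":0,"ax":0,"ay":0,"az":0,"hand":255}]}}

```text
time: 8.2
position: [515.5, 257.4, 107.4]
orientation: [0.559, 0.829, 0.0, -0.0]
ft_force: [-0.7, 1.3, -2.6]
grip_width: 23.2
finger_force: 98.7
```

Emit:
{"api": "drive_tool", "payload": {"commands": [{"dx":0,"dy":-0.001,"dz":0,"ax":0,"ay":0,"az":0,"hand":255},{"dx":0,"dy":0,"dz":0,"ax":0,"ay":0,"az":0,"hand":255}]}}

```text
time: 8.45
position: [515.5, 256.5, 107.4]
orientation: [0.559, 0.829, 0.001, -0.0]
ft_force: [-0.8, 3.9, -2.2]
grip_width: 22.8
finger_force: 98.6
```

```bash
cat > tr.py <<'E'
# usage: tr.py cmdx cmdy ds n  -> logs contact measurement, refits cover, prints next n rows
import sys,pickle,os
from cov import *
from scipy.optimize import least_squares,minimize_scalar
np.set_printoptions(precision=1,suppress=True)
cx,cy,ds,n=map(float,sys.argv[1:5])
p,F=avg(4);L=pickle.load(open('log.pkl','rb')) if os.path.exists('log.pkl') else []
L.append((p[:2],F[:2]-[0.05,-.25]));pickle.dump(L,open('log.pkl','wb'))
sg=np.linspace(-15,SEND+25,1500);P,T,N=edge(sg)
def near(q,x):
    X=(x-q[:2])@rot(q[2]);i=np.argmin(((P-X)**2).sum(1));return i,(X-P[i])@N[i]
def res(q):
    r=list((q-[521,164.6,-.122])/[2,2,.02])
    for p,F in L:
        i,_=near(q,p);nw=rot(q[2])@N[i];x=p+nw*(F@nw)/2
        r.append((near(q,x)[1]-4)/.4)
    return r
q=least_squares(res,[521,164.6,-.122],x_scale=[1,1,.01],diff_step=1e-4).x
R=rot(q[2]);i,d=near(q,p[:2]);s=sg[i];nw=R@N[i]
print('q',q.round(3),'s %.1f of %.1f'%(s,SEND),'Fn %.2f Ft %.2f'%(L[-1][1]@nw,L[-1][1]@(R@T[i])),'res mm',(np.array(res(q)[3:])*.4)[-6:].round(2))
c=np.array([cx,cy]);c0=c.copy()
i0,_=near(q,c);s=sg[i0]
for k in range(int(n)):
    s+=ds;e,t,nn=edge(s);w=R@(e+nn*(4-2.0-.55))+q[:2];d=np.round(w-c,1);c=c+d;print(k,d,'s %.0f'%s)
print('end cmd',c.round(1))
E
python3 tr.py 515.5 256.0 4 8
```

```text
t 8.6 pos [515.5 256.4 107.4] F [-0.   3.4 -3.3] T [ 0.7 -0.  -0. ] w 22.9
yaw 22.01 tilt [0. 0.]
q [521.  164.8  -0.1] s -4.1 of 279.4 Fn 3.66 Ft 0.27 res mm [0.]
0 [ 4.2 -0. ] s -0
1 [4.1 0. ] s 4
2 [ 4.1 -0.1] s 8
3 [ 4.  -0.4] s 12
4 [ 4.1 -0.5] s 16
5 [ 4.  -0.7] s 20
6 [ 4.1 -0.9] s 24
7 [ 3.9 -1.1] s 28
end cmd [548.  252.3]
```

Emit:
{"api": "drive_tool", "payload": {"commands": [{"dx":0.0042,"dy":0,"dz":0,"ax":0,"ay":0,"az":0,"hand":255},{"dx":0.0041,"dy":0,"dz":0,"ax":0,"ay":0,"az":0,"hand":255},{"dx":0.0041,"dy":-0.0001,"dz":0,"ax":0,"ay":0,"az":0,"hand":255},{"dx":0.004,"dy":-0.0004,"dz":0,"ax":0,"ay":0,"az":0,"hand":255},{"dx":0.0041,"dy":-0.0005,"dz":0,"ax":0,"ay":0,"az":0,"hand":255}]}}

```text
time: 9.28
position: [536.2, 255.3, 107.3]
orientation: [0.559, 0.829, 0.0, -0.0]
ft_force: [-2.3, 4.8, -1.9]
grip_width: 22.8
finger_force: 98.6
```

```bash
python3 tr.py 536.0 255.0 4 7
```

```text
t 9.425 pos [536.8 255.2 107.4] F [-0.5  4.5 -3.3] T [ 1.   0.1 -0. ] w 22.9
yaw 21.99 tilt [0. 0.]
q [521.  164.8  -0.1] s 16.7 of 279.4 Fn 4.62 Ft -1.32 res mm [0. 0.]
0 [ 4.1 -0.7] s 20
1 [ 4.  -0.9] s 24
2 [ 4.  -1.2] s 28
3 [ 3.8 -1.4] s 32
4 [ 3.8 -1.7] s 36
5 [ 3.5 -2.1] s 40
6 [ 3.4 -2.4] s 44
end cmd [562.6 244.6]
```

Emit:
{"api": "drive_tool", "payload": {"commands": [{"dx":0.0041,"dy":-0.0006,"dz":0,"ax":0,"ay":0,"az":0,"hand":255},{"dx":0.004,"dy":-0.0009,"dz":0,"ax":0,"ay":0,"az":0,"hand":255},{"dx":0.004,"dy":-0.0012,"dz":0,"ax":0,"ay":0,"az":0,"hand":255},{"dx":0.0038,"dy":-0.0014,"dz":0,"ax":0,"ay":0,"az":0,"hand":255},{"dx":0.0038,"dy":-0.0017,"dz":0,"ax":0,"ay":0,"az":0,"hand":255}]}}

```text
time: 10.1
position: [555.9, 249.7, 107.6]
orientation: [0.559, 0.829, 0.001, -0.0]
ft_force: [-0.6, 5.2, -2.4]
grip_width: 22.9
finger_force: 98.4
```

```bash
python3 tr.py 555.7 249.2 4 7
```

```text
t 10.25 pos [556.6 249.3 107.7] F [ 1.6  4.8 -3.1] T [ 1.  -0.3 -0. ] w 22.9
yaw 21.98 tilt [0. 0.]
q [522.  164.8  -0.1] s 35.5 of 279.4 Fn 5.22 Ft -0.97 res mm [ 0.1 -0.2  0.2]
0 [ 3.7 -1.6] s 39
1 [ 3.5 -2.3] s 43
2 [ 3.2 -2.6] s 47
3 [ 3.  -2.9] s 51
4 [ 2.7 -3.1] s 55
5 [ 2.5 -3.3] s 59
6 [ 2.3 -3.6] s 63
end cmd [576.6 229.8]
```

Emit:
{"api": "drive_tool", "payload": {"commands": [{"dx":0.0038,"dy":-0.0015,"dz":0,"ax":0,"ay":0,"az":0,"hand":255},{"dx":0.0036,"dy":-0.0022,"dz":0,"ax":0,"ay":0,"az":0,"hand":255},{"dx":0.0032,"dy":-0.0026,"dz":0,"ax":0,"ay":0,"az":0,"hand":255},{"dx":0.003,"dy":-0.0029,"dz":0,"ax":0,"ay":0,"az":0,"hand":255},{"dx":0.0027,"dy":-0.0031,"dz":0,"ax":0,"ay":0,"az":0,"hand":255}]}}

```text
time: 10.92
position: [572.6, 236.7, 107.6]
orientation: [0.559, 0.829, 0.0, 0.0]
ft_force: [2.9, 4.3, -2.1]
grip_width: 23.3
finger_force: 98.5
```

```bash
python3 tr.py 572.0 236.9 4 7
```

```text
t 11.075 pos [572.9 236.2 107.6] F [ 2.9  3.2 -2.5] T [ 0.7 -0.6 -0. ] w 23.1
yaw 21.96 tilt [ 0. -0.]
q [522.2 164.8  -0.1] s 55.5 of 279.4 Fn 4.38 Ft -0.96 res mm [ 0.1 -0.2  0.1  0.1]
0 [ 2.5 -3.5] s 58
1 [ 2.3 -3.5] s 62
2 [ 2.  -3.7] s 66
3 [ 1.8 -3.9] s 70
4 [ 1.5 -4. ] s 74
5 [ 1.1 -4. ] s 78
6 [ 0.7 -4.1] s 82
end cmd [583.9 210.2]
```

Emit:
{"api": "drive_tool", "payload": {"commands": [{"dx":0.0025,"dy":-0.0035,"dz":0,"ax":0,"ay":0,"az":0,"hand":255},{"dx":0.0023,"dy":-0.0035,"dz":0,"ax":0,"ay":0,"az":0,"hand":255},{"dx":0.002,"dy":-0.0037,"dz":0,"ax":0,"ay":0,"az":0,"hand":255},{"dx":0.0018,"dy":-0.0039,"dz":0,"ax":0,"ay":0,"az":0,"hand":255},{"dx":0.0015,"dy":-0.004,"dz":0,"ax":0,"ay":0,"az":0,"hand":255}]}}

```text
time: 11.75
position: [582.6, 218.3, 107.6]
orientation: [0.559, 0.829, 0.001, 0.0]
ft_force: [3.6, 3.1, -2.9]
grip_width: 23.1
finger_force: 98.6
```

```bash
python3 tr.py 582.1 218.3 4 7
```

```text
t 11.9 pos [582.8 217.5 107.6] F [ 3.7  1.8 -2.4] T [ 0.4 -0.8 -0. ] w 23.0
yaw 21.97 tilt [ 0. -0.]
q [522.1 164.8  -0.1] s 75.3 of 279.4 Fn 4.07 Ft -0.88 res mm [ 0.1 -0.2  0.1  0.1 -0. ]
0 [ 1. -4.] s 78
1 [ 0.7 -4.1] s 82
2 [ 0.3 -4.1] s 86
3 [-0.3 -4.1] s 90
4 [-0.8 -4.1] s 94
5 [-1.1 -3.9] s 98
6 [-1.5 -3.8] s 102
end cmd [580.4 190.2]
```

Works well; continue.

Emit:
{"api": "drive_tool", "payload": {"commands": [{"dx":0.001,"dy":-0.004,"dz":0,"ax":0,"ay":0,"az":0,"hand":255},{"dx":0.0007,"dy":-0.0041,"dz":0,"ax":0,"ay":0,"az":0,"hand":255},{"dx":0.0003,"dy":-0.0041,"dz":0,"ax":0,"ay":0,"az":0,"hand":255},{"dx":-0.0003,"dy":-0.0041,"dz":0,"ax":0,"ay":0,"az":0,"hand":255},{"dx":-0.0008,"dy":-0.0041,"dz":0,"ax":0,"ay":0,"az":0,"hand":255}]}}

```text
time: 12.58
position: [583.2, 197.3, 107.4]
orientation: [0.559, 0.829, -0.0, 0.0]
ft_force: [4.9, 1.5, -1.5]
grip_width: 22.9
finger_force: 98.5
```

```bash
python3 tr.py 583.0 197.9 4 7
```

```text
t 12.725 pos [583.  196.7 107.4] F [ 4.1 -0.5 -1.8] T [-0.1 -0.8 -0. ] w 22.8
yaw 21.96 tilt [-0. -0.]
q [522.2 164.9  -0.1] s 95.8 of 279.4 Fn 3.97 Ft -0.90 res mm [ 0.  -0.2  0.1  0.1  0.1 -0.1]
0 [-1.3 -3.9] s 99
1 [-1.5 -3.8] s 103
2 [-1.7 -3.8] s 107
3 [-1.9 -3.7] s 111
4 [-1.9 -3.6] s 115
5 [-1.9 -3.7] s 119
6 [-1.9 -3.5] s 123
end cmd [570.9 171.9]
```

Emit:
{"api": "drive_tool", "payload": {"commands": [{"dx":-0.0013,"dy":-0.0039,"dz":0,"ax":0,"ay":0,"az":0,"hand":255},{"dx":-0.0015,"dy":-0.0038,"dz":0,"ax":0,"ay":0,"az":0,"hand":255},{"dx":-0.0017,"dy":-0.0038,"dz":0,"ax":0,"ay":0,"az":0,"hand":255},{"dx":-0.0019,"dy":-0.0037,"dz":0,"ax":0,"ay":0,"az":0,"hand":255},{"dx":-0.0019,"dy":-0.0036,"dz":0,"ax":0,"ay":0,"az":0,"hand":255}]}}

```text
time: 13.4
position: [574.8, 178.8, 107.4]
orientation: [0.559, 0.829, 0.0, 0.0]
ft_force: [5.5, 0.2, -2.5]
grip_width: 22.9
finger_force: 98.5
```

```bash
python3 tr.py 574.7 179.1 4 7
```

```text
t 13.55 pos [574.5 178.4 107.4] F [ 4.2 -1.  -1.5] T [-0.3 -0.9 -0. ] w 22.9
yaw 21.98 tilt [-0. -0.]
q [522.  164.9  -0.1] s 115.4 of 279.4 Fn 4.03 Ft -1.29 res mm [-0.3  0.1  0.2  0.1 -0.  -0.2]
0 [-2.1 -3.6] s 119
1 [-1.8 -3.6] s 123
2 [-1.6 -3.6] s 127
3 [-1.5 -3.6] s 131
4 [-1.1 -3.7] s 135
5 [-0.9 -3.7] s 139
6 [-0.4 -3.8] s 143
end cmd [565.3 153.5]
```

Emit:
{"api": "drive_tool", "payload": {"commands": [{"dx":-0.002,"dy":-0.0036,"dz":0,"ax":0,"ay":0,"az":0,"hand":255},{"dx":-0.0018,"dy":-0.0036,"dz":0,"ax":0,"ay":0,"az":0,"hand":255},{"dx":-0.0016,"dy":-0.0036,"dz":0,"ax":0,"ay":0,"az":0,"hand":255},{"dx":-0.0015,"dy":-0.0036,"dz":0,"ax":0,"ay":0,"az":0,"hand":255},{"dx":-0.0011,"dy":-0.0037,"dz":0,"ax":0,"ay":0,"az":0,"hand":255}]}}

```text
time: 14.22
position: [567.1, 161.7, 107.5]
orientation: [0.559, 0.829, 0.001, 0.0]
ft_force: [5.3, 1.4, -1.6]
grip_width: 23.1
finger_force: 98.6
```

```bash
python3 tr.py 566.7 161.0 4 7
```

```text
t 14.375 pos [567.  161.3 107.5] F [ 5.1 -0.1 -2.1] T [ 0.  -1.1 -0. ] w 23.0
yaw 22.0 tilt [0. 0.]
q [522.2 164.9  -0.1] s 134.4 of 279.4 Fn 4.79 Ft -1.53 res mm [ 0.1  0.2  0.1 -0.  -0.3  0.1]
0 [-0.8 -3.6] s 139
1 [-0.5 -3.8] s 143
2 [-0.1 -3.9] s 147
3 [ 0.2 -3.9] s 151
4 [ 0.5 -4. ] s 155
5 [ 0.8 -3.9] s 159
6 [ 1.  -3.9] s 163
end cmd [567.8 134. ]
```

Emit:
{"api": "drive_tool", "payload": {"commands": [{"dx":-0.0007,"dy":-0.0036,"dz":0,"ax":0,"ay":0,"az":0,"hand":255},{"dx":-0.0004,"dy":-0.0038,"dz":0,"ax":0,"ay":0,"az":0,"hand":255},{"dx":-0.0001,"dy":-0.0039,"dz":0,"ax":0,"ay":0,"az":0,"hand":255},{"dx":0.0002,"dy":-0.0039,"dz":0,"ax":0,"ay":0,"az":0,"hand":255},{"dx":0.0005,"dy":-0.004,"dz":0,"ax":0,"ay":0,"az":0,"hand":255}]}}

```text
time: 15.05
position: [566.1, 143.5, 107.4]
orientation: [0.559, 0.829, 0.002, -0.001]
ft_force: [4.6, 4.3, -2.2]
grip_width: 23.0
finger_force: 98.6
```

```bash
python3 tr.py 566.2 141.8 4 7
```

```text
t 15.2 pos [566.2 143.1 107.4] F [ 4.7  2.3 -2.5] T [ 0.4 -1.  -0. ] w 22.9
yaw 22.02 tilt [0. 0.]
q [522.3 164.9  -0.1] s 153.8 of 279.4 Fn 4.97 Ft -1.80 res mm [ 0.2  0.1  0.  -0.2 -0.   0.1]
0 [ 0.9 -4. ] s 159
1 [ 1.  -3.9] s 163
2 [ 1.3 -3.8] s 167
3 [ 1.3 -3.9] s 171
4 [ 1.3 -3.8] s 175
5 [ 1.2 -4. ] s 179
6 [ 0.8 -3.9] s 183
end cmd [574.  114.5]
```

Emit:
{"api": "drive_tool", "payload": {"commands": [{"dx":0.0011,"dy":-0.0039,"dz":0,"ax":0,"ay":0,"az":0,"hand":255},{"dx":0.0012,"dy":-0.0039,"dz":0,"ax":0,"ay":0,"az":0,"hand":255},{"dx":0.0014,"dy":-0.0038,"dz":0,"ax":0,"ay":0,"az":0,"hand":255},{"dx":0.0013,"dy":-0.0039,"dz":0,"ax":0,"ay":0,"az":0,"hand":255},{"dx":0.0013,"dy":-0.0038,"dz":0,"ax":0,"ay":0,"az":0,"hand":255}]}}

```text
time: 15.88
position: [572.3, 122.7, 107.2]
orientation: [0.559, 0.829, 0.0, -0.001]
ft_force: [3.1, 3.3, -2.1]
grip_width: 22.8
finger_force: 98.6
```

```bash
python3 tr.py 572.5 122.5 4 7
```

```text
t 16.025 pos [572.5 122.2 107.2] F [ 4.1  2.7 -2.5] T [ 0.5 -0.8 -0. ] w 22.9
yaw 21.98 tilt [ 0. -0.]
q [522.3 164.9  -0.1] s 175.5 of 279.4 Fn 4.75 Ft -1.55 res mm [ 0.1  0.1 -0.2 -0.1 -0.   0.1]
0 [ 0.8 -4. ] s 179
1 [ 0.9 -4. ] s 183
2 [ 0.4 -4.1] s 187
3 [-0.1 -4.1] s 191
4 [-0.7 -4.2] s 195
5 [-1.2 -4.1] s 199
6 [-1.7 -4. ] s 203
end cmd [570.9  94. ]
```

Emit:
{"api": "drive_tool", "payload": {"commands": [{"dx":0.0009,"dy":-0.004,"dz":0,"ax":0,"ay":0,"az":0,"hand":255},{"dx":0.0009,"dy":-0.004,"dz":0,"ax":0,"ay":0,"az":0,"hand":255},{"dx":0.0004,"dy":-0.0041,"dz":0,"ax":0,"ay":0,"az":0,"hand":255},{"dx":-0.0001,"dy":-0.0041,"dz":0,"ax":0,"ay":0,"az":0,"hand":255},{"dx":-0.0007,"dy":-0.0042,"dz":0,"ax":0,"ay":0,"az":0,"hand":255}]}}

```text
time: 16.7
position: [574.1, 101.4, 107.4]
orientation: [0.559, 0.829, -0.0, 0.0]
ft_force: [4.8, 0.8, -2.0]
grip_width: 23.1
finger_force: 98.6
```

```bash
python3 tr.py 573.9 102.1 4 7
```

```text
t 16.85 pos [573.9 100.8 107.4] F [ 3.9 -0.7 -2.1] T [-0.1 -0.7  0. ] w 23.0
yaw 21.96 tilt [-0. -0.]
q [522.3 164.9  -0.1] s 196.2 of 279.4 Fn 3.83 Ft -0.59 res mm [ 0.  -0.2 -0.   0.1  0.2 -0.2]
0 [-1.3 -4. ] s 199
1 [-1.7 -3.9] s 203
2 [-2.2 -3.8] s 207
3 [-2.5 -3.5] s 211
4 [-3.  -3.1] s 215
5 [-3.3 -2.7] s 219
6 [-3.5 -2.3] s 223
end cmd [556.4  78.8]
```

Emit:
{"api": "drive_tool", "payload": {"commands": [{"dx":-0.0014,"dy":-0.0039,"dz":0,"ax":0,"ay":0,"az":0,"hand":255},{"dx":-0.0018,"dy":-0.0039,"dz":0,"ax":0,"ay":0,"az":0,"hand":255},{"dx":-0.0022,"dy":-0.0037,"dz":0,"ax":0,"ay":0,"az":0,"hand":255},{"dx":-0.0025,"dy":-0.0034,"dz":0,"ax":0,"ay":0,"az":0,"hand":255}]}}

```text
time: 17.4
position: [565.9, 86.6, 107.4]
orientation: [0.559, 0.829, -0.0, 0.0]
ft_force: [3.9, -1.4, -2.7]
grip_width: 23.0
finger_force: 98.6
```

```bash
python3 tr.py 566.0 87.2 4 7
```

```text
t 17.55 pos [565.6  86.3 107.3] F [ 3.9 -1.9 -1.8] T [-0.4 -0.7 -0. ] w 23.1
yaw 21.97 tilt [-0. -0.]
q [522.2 165.   -0.1] s 211.5 of 279.4 Fn 4.03 Ft -1.23 res mm [-0.2  0.   0.1  0.3 -0.  -0.5]
0 [-2.8 -3.2] s 215
1 [-3.2 -2.8] s 219
2 [-3.6 -2.2] s 223
3 [-3.7 -1.9] s 227
4 [-4.  -1.5] s 231
5 [-4.  -1.1] s 235
6 [-4.1 -0.8] s 239
end cmd [540.6  73.7]
```

Emit:
{"api": "drive_tool", "payload": {"commands": [{"dx":-0.003,"dy":-0.0031,"dz":0,"ax":0,"ay":0,"az":0,"hand":255},{"dx":-0.0033,"dy":-0.0027,"dz":0,"ax":0,"ay":0,"az":0,"hand":255},{"dx":-0.0036,"dy":-0.0022,"dz":0,"ax":0,"ay":0,"az":0,"hand":255},{"dx":-0.0037,"dy":-0.0019,"dz":0,"ax":0,"ay":0,"az":0,"hand":255}]}}

```text
time: 18.1
position: [551.8, 76.9, 107.1]
orientation: [0.559, 0.829, -0.0, -0.0]
ft_force: [2.9, -2.8, -2.4]
grip_width: 22.9
finger_force: 98.7
```

```bash
python3 tr.py 552.4 77.3 4 9
```

```text
t 18.25 pos [551.5  76.8 107.1] F [ 1.8 -3.2 -1.9] T [-0.7 -0.5  0. ] w 22.9
yaw 21.99 tilt [-0. -0.]
q [522.2 165.2  -0.1] s 227.9 of 279.4 Fn 3.37 Ft -0.57 res mm [ 0.1  0.1  0.3  0.1 -0.3 -0.8]
0 [-3.9 -1.5] s 231
1 [-4.  -1.1] s 235
2 [-4.2 -0.8] s 239
3 [-4.1 -0.6] s 243
4 [-4.1 -0.3] s 247
5 [-4.1 -0. ] s 251
6 [-4.1  0.1] s 255
7 [-4.   0.2] s 259
8 [-4.   0.5] s 263
end cmd [515.9  73.8]
```

Emit:
{"api": "drive_tool", "payload": {"commands": [{"dx":-0.0039,"dy":-0.0011,"dz":0,"ax":0,"ay":0,"az":0,"hand":255},{"dx":-0.004,"dy":-0.0007,"dz":0,"ax":0,"ay":0,"az":0,"hand":255},{"dx":-0.0042,"dy":-0.0006,"dz":0,"ax":0,"ay":0,"az":0,"hand":255},{"dx":-0.0041,"dy":-0.0006,"dz":0,"ax":0,"ay":0,"az":0,"hand":255}]}}

```text
time: 18.8
position: [536.2, 73.9, 107.4]
orientation: [0.559, 0.829, -0.0, 0.001]
ft_force: [3.4, -4.0, -2.5]
grip_width: 22.8
finger_force: 98.7
```

```bash
python3 tr.py 536.2 74.3 4 11
```

```text
t 18.95 pos [535.6  73.8 107.4] F [ 1.4 -4.2 -1.1] T [-1.  -0.3  0. ] w 22.9
yaw 22.0 tilt [-0. -0.]
q [522.2 165.3  -0.1] s 243.5 of 279.4 Fn 4.11 Ft -1.03 res mm [ 0.1  0.2  0.1 -0.2 -0.6 -0.9]
0 [-4.  -1.1] s 247
1 [-4.1 -0.1] s 251
2 [-4.1  0.1] s 255
3 [-4.   0.3] s 259
4 [-4.1  0.4] s 263
5 [-4.   0.6] s 267
6 [-3.9  0.6] s 271
7 [-4.   0.8] s 275
8 [-4.   0.9] s 279
9 [-4.   1.2] s 283
10 [-3.9  1.5] s 287
end cmd [492.1  79.5]
```

Emit:
{"api": "drive_tool", "payload": {"commands": [{"dx":-0.004,"dy":-0.0003,"dz":0,"ax":0,"ay":0,"az":0,"hand":255},{"dx":-0.0041,"dy":-0.0001,"dz":0,"ax":0,"ay":0,"az":0,"hand":255},{"dx":-0.0041,"dy":0.0001,"dz":0,"ax":0,"ay":0,"az":0,"hand":255},{"dx":-0.004,"dy":0.0003,"dz":0,"ax":0,"ay":0,"az":0,"hand":255}]}}

```text
time: 19.5
position: [519.8, 74.0, 107.2]
orientation: [0.559, 0.829, -0.0, 0.0]
ft_force: [1.6, -4.6, -2.2]
grip_width: 23.1
finger_force: 98.8
```

```bash
python3 tr.py 520.0 74.3 4 7
```

```text
t 19.65 pos [519.5  74.1 107.1] F [ 1.1 -4.8 -2.2] T [-1.  -0.2  0. ] w 23.0
yaw 22.0 tilt [-0. -0.]
q [522.2 165.5  -0.1] s 259.4 of 279.4 Fn 4.41 Ft -1.45 res mm [ 0.1  0.1 -0.1 -0.5 -0.8 -0.8]
0 [-4.  -0.3] s 263
1 [-4.   0.6] s 267
2 [-4.   0.6] s 271
3 [-4.   0.8] s 275
4 [-3.9  0.9] s 279
5 [-4.   1.2] s 283
6 [-3.9  1.5] s 287
end cmd [492.2  79.6]
```

Emit:
{"api": "drive_tool", "payload": {"commands": [{"dx":-0.004,"dy":0.0003,"dz":0,"ax":0,"ay":0,"az":0,"hand":255},{"dx":-0.004,"dy":0.0005,"dz":0,"ax":0,"ay":0,"az":0,"hand":255},{"dx":-0.004,"dy":0.0006,"dz":0,"ax":0,"ay":0,"az":0,"hand":255},{"dx":-0.004,"dy":0.0007,"dz":0,"ax":0,"ay":0,"az":0,"hand":255}]}}

```text
time: 20.2
position: [504.0, 76.3, 107.2]
orientation: [0.559, 0.829, -0.0, 0.0]
ft_force: [1.6, -4.6, -3.2]
grip_width: 22.9
finger_force: 98.7
```

```bash
python3 tr.py 504.0 76.4 4 4
```

```text
t 20.35 pos [503.6  76.4 107.2] F [ 0.1 -4.4 -2.1] T [-1.  -0.1 -0. ] w 23.1
yaw 22.01 tilt [-0. -0.]
q [522.2 165.6  -0.1] s 275.4 of 279.4 Fn 4.05 Ft -0.97 res mm [ 0.1 -0.1 -0.4 -0.7 -0.7 -0.7]
0 [-4.1  0.7] s 279
1 [-4.   1.2] s 283
2 [-3.9  1.5] s 287
3 [-3.7  1.9] s 291
end cmd [488.3  81.7]
```

Emit:
{"api": "drive_tool", "payload": {"commands": [{"dx":-0.004,"dy":0.001,"dz":0,"ax":0,"ay":0,"az":0,"hand":255},{"dx":-0.004,"dy":0.0012,"dz":0,"ax":0,"ay":0,"az":0,"hand":255},{"dx":-0.002,"dy":0.0007,"dz":0,"ax":0,"ay":0,"az":0,"hand":255},{"dx":0,"dy":0,"dz":0,"ax":0,"ay":0,"az":0,"hand":255}]}}

```text
time: 20.9
position: [493.4, 79.4, 107.1]
orientation: [0.559, 0.829, -0.0, -0.001]
ft_force: [-1.9, -4.2, -1.0]
grip_width: 22.5
finger_force: 98.7
```

Emit:
{"api": "drive_tool", "payload": {"commands": [{"dx":-0.001,"dy":-0.004,"dz":0,"ax":0,"ay":0,"az":0,"hand":255},{"dx":-0.003,"dy":-0.011,"dz":0,"ax":0,"ay":0,"az":0,"hand":255},{"dx":0,"dy":-0.007,"dz":0.01,"ax":0,"ay":0,"az":0,"hand":255},{"dx":0,"dy":0,"dz":0.04,"ax":0,"ay":0,"az":0,"hand":255},{"dx":0,"dy":0,"dz":0.05,"ax":0,"ay":0,"az":0,"hand":255},{"dx":0,"dy":0,"dz":0.02,"ax":0,"ay":0,"az":0,"hand":255},{"dx":0,"dy":0,"dz":0,"ax":0,"ay":0,"az":0,"hand":255}]}}

```text
time: 21.78
position: [491.4, 57.2, 230.5]
orientation: [0.559, 0.829, 0.002, 0.002]
ft_force: [0.9, -0.4, -2.5]
grip_width: 22.9
finger_force: 98.8
```

Emit:
{"api": "drive_tool", "payload": {"commands": [{"dx":-0.002,"dy":-0.0246,"dz":0,"ax":0,"ay":0,"az":0,"hand":255},{"dx":-0.003,"dy":-0.045,"dz":0,"ax":0,"ay":0,"az":0,"hand":255},{"dx":-0.003,"dy":-0.045,"dz":0,"ax":0,"ay":0,"az":0,"hand":255},{"dx":-0.003,"dy":-0.033,"dz":-0.02,"ax":0,"ay":0,"az":0,"hand":255},{"dx":-0.001,"dy":-0.01,"dz":-0.03,"ax":0,"ay":0,"az":0,"hand":255},{"dx":0,"dy":0,"dz":-0.04,"ax":0,"ay":0,"az":0,"hand":255},{"dx":0,"dy":0,"dz":-0.018,"ax":0,"ay":0,"az":0,"hand":255},{"dx":0,"dy":0,"dz":0,"ax":0,"ay":0,"az":0,"hand":255},{"dx":0,"dy":0,"dz":0,"ax":0,"ay":0,"az":0,"hand":255}]}}

```text
time: 22.9
position: [479.0, -100.4, 120.8]
orientation: [0.559, 0.829, 0.0, 0.001]
ft_force: [0.2, -0.1, -1.7]
grip_width: 23.4
finger_force: 98.7
```

```bash
python3 -c "
from h import *
avg()
c=bot.camera('side');s=bot.camera('scene')
cv2.imwrite('pics/l2.png',np.hstack([cv2.resize(c['color'][150:250,225:305],None,fx=5,fy=5),cv2.resize(s['color'][130:230,252:332],None,fx=5,fy=5)])[:,:,::-1])"
```

```text
t 23.15 pos [ 479.07 -100.46  121.02] F [ 0.15  0.15 -1.96] T [-0.015 -0.028  0.006] w 23.1
yaw 22.01 tilt [ 0.0024 -0.0007]
```

View pics/l2.png

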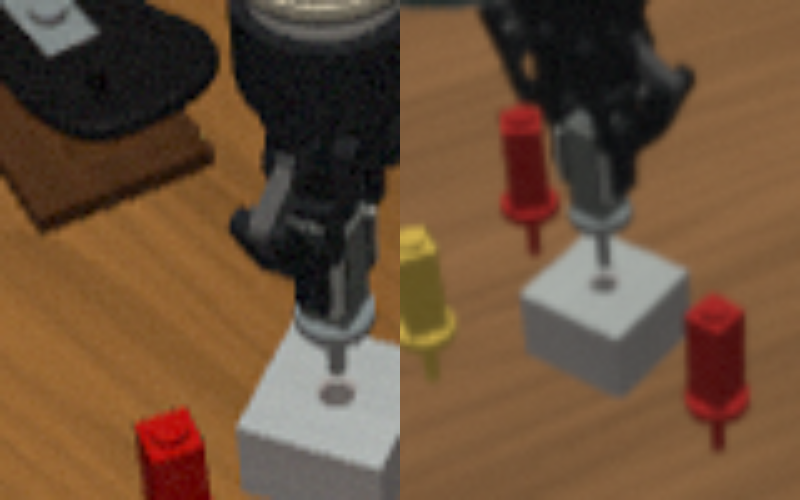

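Emit:
{"api": "drive_tool", "payload": {"commands": [{"dx":0,"dy":0,"dz":-0.008,"ax":0,"ay":0,"az":0,"hand":255},{"dx":0,"dy":0,"dz":-0.006,"ax":0,"ay":0,"az":0,"hand":255},{"dx":0,"dy":0,"dz":-0.003,"ax":0,"ay":0,"az":0,"hand":255},{"dx":0,"dy":0,"dz":0,"ax":0,"ay":0,"az":0,"hand":255}]}}

```text
time: 23.8
position: [477.7, -100.2, 101.7]
orientation: [0.559, 0.829, -0.0, -0.001]
ft_force: [0.3, -0.5, -2.0]
grip_width: 23.2
finger_force: 98.7
```

Emit:
{"api": "drive_tool", "payload": {"commands": [{"dx":0,"dy":0,"dz":-0.003,"ax":0,"ay":0,"az":0,"hand":255},{"dx":0,"dy":0,"dz":-0.005,"ax":0,"ay":0,"az":0,"hand":255},{"dx":0,"dy":0,"dz":-0.005,"ax":0,"ay":0,"az":0,"hand":255},{"dx":0,"dy":0,"dz":0,"ax":0,"ay":0,"az":0,"hand":255}]}}

```text
time: 24.3
position: [477.5, -100.1, 88.6]
orientation: [0.559, 0.829, -0.0, -0.001]
ft_force: [-0.1, 0.2, -2.6]
grip_width: 23.0
finger_force: 98.7
```

Emit:
{"api": "drive_tool", "payload": {"commands": [{"dx":0,"dy":0,"dz":-0.006,"ax":0,"ay":0,"az":0,"hand":255},{"dx":0,"dy":0,"dz":-0.006,"ax":0,"ay":0,"az":0,"hand":255},{"dx":0,"dy":0,"dz":-0.003,"ax":0,"ay":0,"az":0,"hand":255},{"dx":0,"dy":0,"dz":-0.002,"ax":0,"ay":0,"az":0,"hand":255},{"dx":0,"dy":0,"dz":-0.001,"ax":0,"ay":0,"az":0,"hand":255},{"dx":0,"dy":0,"dz":0,"ax":0,"ay":0,"az":0,"hand":255}]}}

```text
time: 25.05
position: [478.1, -100.3, 71.4]
orientation: [0.559, 0.829, 0.0, 0.0]
ft_force: [-0.5, 0.4, -2.8]
grip_width: 22.9
finger_force: 98.7
```

Emit:
{"api": "drive_tool", "payload": {"commands": [{"dx":0,"dy":0,"dz":-0.001,"ax":0,"ay":0,"az":0,"hand":255},{"dx":0,"dy":0,"dz":0,"ax":0,"ay":0,"az":0,"hand":255}]}}

```text
time: 25.3
position: [478.3, -100.4, 71.0]
orientation: [0.559, 0.829, 0.0, 0.0]
ft_force: [-1.2, 1.0, 1.8]
grip_width: 23.1
finger_force: 99.4
```

Emit:
{"api": "drive_tool", "payload": {"commands": [{"dx":0,"dy":0,"dz":-0.0005,"ax":0,"ay":0,"az":0,"hand":255},{"dx":0,"dy":0,"dz":0,"ax":0,"ay":0,"az":0,"hand":200},{"dx":0,"dy":0,"dz":0,"ax":0,"ay":0,"az":0,"hand":100},{"dx":0,"dy":0,"dz":0,"ax":0,"ay":0,"az":0,"hand":0},{"dx":0,"dy":0,"dz":0,"ax":0,"ay":0,"az":0,"hand":0},{"dx":0,"dy":0,"dz":0,"ax":0,"ay":0,"az":0,"hand":0},{"dx":0,"dy":0,"dz":0,"ax":0,"ay":0,"az":0,"hand":0}], "force": 30}}

```text
time: 26.18
position: [478.0, -100.3, 69.8]
orientation: [0.559, 0.829, 0.0, 0.0]
ft_force: [0.1, 0.2, 0.3]
grip_width: 85.3
finger_force: 0.0
```

Emit:
{"api": "drive_tool", "payload": {"commands": [{"dx":0,"dy":0,"dz":0.015,"ax":0,"ay":0,"az":0,"hand":0},{"dx":0,"dy":0,"dz":0.03,"ax":0,"ay":0,"az":0,"hand":0},{"dx":0,"dy":0,"dz":0.05,"ax":0,"ay":0,"az":0,"hand":0},{"dx":0,"dy":0,"dz":0.05,"ax":0,"ay":0,"az":0,"hand":0},{"dx":0,"dy":0,"dz":0.03,"ax":0,"ay":0,"az":0,"hand":0},{"dx":0,"dy":0,"dz":0,"ax":0,"ay":0,"az":0,"hand":0},{"dx":0,"dy":0,"dz":0,"ax":0,"ay":0,"az":0,"hand":0}]}}

```text
time: 27.05
position: [477.6, -100.2, 244.3]
orientation: [0.559, 0.829, -0.0, -0.0]
ft_force: [1.1, 0.5, -0.2]
grip_width: 85.2
finger_force: 0.0
```

```bash
python3 -c "
from h import *
avg(2)
c=bot.camera('side');s=bot.camera('scene')
cv2.imwrite('pics/l3.png',np.hstack([cv2.resize(c['color'][150:270,225:325],None,fx=4,fy=4),cv2.resize(s['color'][130:250,242:342],None,fx=4,fy=4)])[:,:,::-1])"
```

```text
t 27.1 pos [ 477.49 -100.13  243.91] F [ 0.45  0.14 -0.33] T [ 0.033  0.009 -0.005] w 85.3
yaw 22.0 tilt [-0.0023  0.0008]
```

View pics/l3.png

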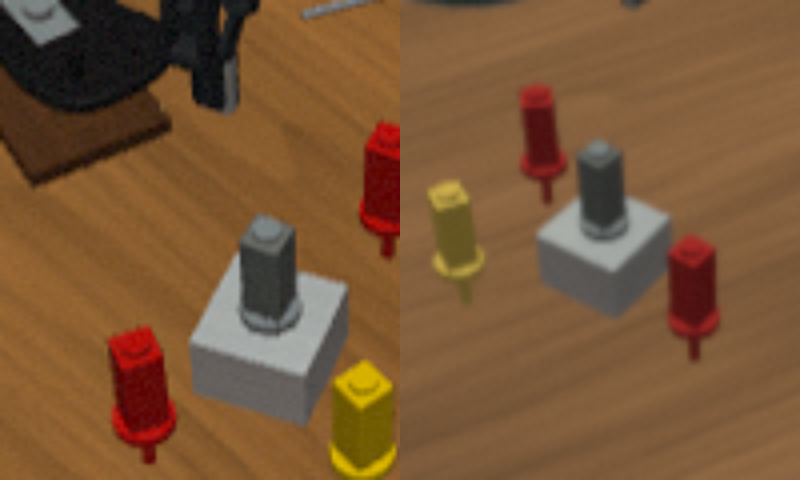

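The probe stands upright with its flange flat on the block, and the gripper is clear above it.

```bash
python3 -c "
from plant import bot
print(bot.close_job())"
```

```text
the job is handed in; nothing more can be done
None
```

I handed the job in at about 27 s: the far rim was traced in one pass, with 3.4–5.2 N pressing on the rim at every check (highest single reading about 6.4 N sideways), and the probe is back upright in its holder and released; the spray can, pump and screwdriver were not touched.

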